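# Clip a chair stretcher into the cradle and hold a borescope in its mortise

## Robot

A 6-joint arm with a two-finger parallel gripper is mounted at the origin on the work surface. World frame = base frame: x ahead of the robot, y to its left, z up, the work surface at z = 0. Lengths are in mm, angles in rad, forces in N, time in s.
With the tool pointing down it reaches from about 275 to 750 mm from the base axis. Payload 10.2 kg.
Tool frame: the origin (TCP) lies at the very end of the fingers, on their centre line; the grasp point (between the pads) lies 19 mm behind it (ctrl.hold_point_z is the distance from the TCP to the grasp point, in mm); z points along the fingers, y is the direction in which the jaws open and shut (so a half turn about z gives the same grasp; the last joint's range is limited). The gripper opens to 85 mm and grips with 20 to 120 N. Pads are 22 mm wide; open, the fingers measure 114 mm over their backs; the gripper's body (76 mm by 85 mm) begins 54 mm behind the grasp point. The pads swing forward as they close: fully open they stand 13 mm farther back than shut.
Start: joints at [-1.567, 0.313, 1.498, -0, 1.331, -0.223], TCP at [118.038, -511.564, 194.294] pointing down, gripper open.
Joint ranges: [-2.94, 2.94], [-0.97, 2.17], [0.19, 2.56], [-1.23, 4.37], [0.02, 3.11], [-2.88, 2.88]. Speed limits (rad/s): [2.39, 2.39, 3.01, 3.14, 3.14, 3.14].

## Interface

Orientations are given as a unit quaternion [w, x, y, z].
In Python, from rig import readout, cams, workorder, spotter, ctrl gives the robot as it stands.
- The arm moves only by the tool step_arm, never from a script. Its argument "plan" is text: rows parted by semicolons, each of 5 numbers parted by spaces: the shift along the tool's x, y, z in cm, then the turn about the tool's z in degrees, then the opening in per cent of the stroke, from 0 (shut) to 100 (fully open). In form: x y z twist gripper; .... A call has 1 to 10 rows; each row is the pose to reach, as a shift and turn from the pose commanded when the call began, along the tool's axes at that moment; what a row does not reach only later rows make up. A row lasts 1/10 s, in which the tool goes at most 50 mm and 8.59 degrees, less where a joint would pass 70% of its speed; a pose out of reach is approached as far as the arm can. A call with a gripper value outside its range is refused whole. The fingers move at their own pace and stop on an object; "grip_force" is the grip in N (left out, the last holds). Time passes only in rows, so rows that repeat a pose let the fingers close. It gives the time, the measured TCP pose, the force and the opening at its end, in the units of the state.
- readout.sense(): the state, without advancing time (a new reading comes with each control period).
- cams.capture(name): name is "side" or "top" or "wrist"; returns (picture, depth): 400x640x3 uint8, red, green, blue; 400x640 float32, mm along the optical axis (not along the pixel's ray), 0 where there is no reading.
- cams.camera_info(name): a dict with "vfov" (degrees; the focal length in pixels is half the picture's height over the tangent of half this angle, whatever the lens; pixels are square), "cx", "cy" (the principal point, pixels), "k1" (the pictures are not rectified: a ray, as slopes to the right and down, at radius r is drawn at 1 + k1 r^2 times it, then the intrinsics apply), "rvec" (rotation vector, rad) and "tvec" (3), from world to camera coordinates, as OpenCV has them. Camera axes: x right, y down, z forward; pixel columns grow to the right and rows downward; lengths in mm; the calibration is good to about 2 mm. A picture is of the moment at which its call begins: read the wrist's pose just before it. camera_info takes no time and is no camera call; for the wrist camera it gives the pose at the moment of the call.
- workorder.finish_job(): hands the job in, once; it reports no verdict.
Trained networks look in the newest picture that a camera, given by its name, has taken for a name from the list of things; names that differ only in an ending like _2 or _b are one class to them, and where a whole thing is asked for, a point or a joint stands for the part that bears it (a point fixed in the world has none). Each returns a list of dicts, best first, with "conf" (0 to 1); they miss things now and then, are a little off and sometimes report something else, mostly with a low value. They report only what shows in the picture. A call takes as long as a camera call. They do not tell look-alikes from the thing itself.
- spotter.regions_of(camera, target): "pixels" (400x640 bool, what is visible of it) and "extent" ([centre column, centre row, width, height] in pixels, round what is visible of it).
The state is a dict: "time_s": time; "joints": joint angles; "dq": joint speeds; "tau": joint torques, N m; "eef_pos": TCP position; "ee_rot": TCP orientation; "force": force on the tool from outside, world axes, zero at the start; "wrist_torque": the same for the moment, N m; "grip_width": opening from 0.0 (shut) to 1.0 (fully open).
Only numpy, scipy, OpenCV 4.12 (cv2) and the standard library are available. Lean on these libraries where they do the work, as an engineer would, in place of code of your own. Each camera call takes 0.05 s, during which the arm holds its last target. There are 200 camera calls.

## Task

Press the dark turned chair stretcher, mortise upright, straight down past the two sprung orange jaws of the bench cradle until it sits home in both forks with the jaws closed over it, and let go of it. Then take the borescope out of its stand by the blue barrel and lower its thin shaft into the stretcher's mortise without ever touching the wood. Finish while still holding it there, still and upright in the centre of the bore with its black lens band halfway down the mortise, and leave everything else on the table where it is.

Things in the scene. Friction and masses are not known exactly. Their poses are not given: they have to be found in the camera images.
- stretcher: Dark turned chair stretcher, 284 mm long, 0.2 kg. Origin at its middle; x along it, z along the mortise. Square block in the middle, 56 (x) x 44 x 44 mm; beyond it round, 28 mm diameter out to 112 mm from the middle (small beads at 33, 38, 98 mm), then 18 mm tenons. Starts lying on its block, mortise upright, origin 22 mm above the table. Either way round fits the cradle.
- mortise (a point): Mouth of the stretcher's mortise: centre of its upper rim, 22 mm above the stretcher's origin. The mortise is a plain round bore, 22 mm diameter, right through the 44 mm block along z, open below.
- cradle: Spindle cradle, fixed. Origin: centre of its underside, z up. Plywood base 200 (x) x 85 (y) x 12 mm. Two steel forks 14 mm thick at x = -70 and +70 mm, open upwards, carry a 28 mm bar along x on rubber V seats. On the +y side of each a tall prong, inner face 16.5 mm from the bar's axis, top flared outwards, 103 mm high; on the -y side a sprung jaw.
- cradle_seat (a point): Where the stretcher's origin lies when home: on the seated bar's axis midway between the forks, 72 mm above the table. x along the bar, z up. Between the forks nothing but the base (12 mm high) is below it. Clipped in, the bar may lie 1 or 2 mm off.
- jaw_a (a joint): Sprung orange jaw of the fork at cradle x = -70 mm. 0 rad = closed, opens to the cradle's -y, up to 0.6. Up to 114 mm high; its nose reaches over the mouth to 5 mm short of the bar's axis, 14 mm above it. The steep upper face lets a bar pushed straight down cam it open about 0.15 rad; then it springs back over the bar, within 0.05 of closed.
- jaw_b (a joint): The same jaw on the fork at cradle x = +70 mm. The two jaws together resist the push with 5 to 15 N, up and towards the cradle's +y.
- borescope: Rigid borescope, 0.25 kg, upright in its stand. Origin: underside of its flange, on its axis; z up to the eyepiece. Flange 36 mm across (z 0 to 5 mm), blue grip barrel 30 across (z 5 to 52), neck 23 (to 62), rubber eyecup 27 (to 72). A light-guide stub 6.4 mm thick reaches out to x = 27 mm at z = 8.5 mm. Below: steel shaft 8 mm diameter, 110 mm long.
- lens (a point): Middle of the black 10 mm lens band on the borescope's shaft, on its axis, 80 mm below the flange's underside and 30 mm above the tip.
- tip (a point): Lower end of the borescope's shaft, on its axis, 110 mm below the flange's underside.
- stand: Grey bench stand of the borescope, fixed. Origin: centre of its underside. Base 120 (x) x 90 (y) x 10 mm, two side plates, top plate 98 x 64 mm with its upper face 130 mm above the table and a 14 mm hole in its centre. The borescope's flange rests on the top plate, its shaft hangs through the hole.
- glue: Bystander, to be left alone: yellow glue bottle with orange cap, 60 mm across, 160 mm tall, standing; origin at the centre of its underside.
- spray: Bystander, to be left alone: green and white spray can, 65 mm across, 190 mm tall, standing; origin at the centre of its underside.
- wax: Bystander, to be left alone: low amber wax jar with brass lid, 84 mm across, 45 mm tall; origin at the centre of its underside.
- tape: Bystander, to be left alone: roll of yellow tape lying flat, 90 mm across, 25 mm tall; origin at the centre of its underside.
- sander: Bystander, to be left alone: cork sanding block 65 x 110 x 32 mm; origin at the centre of its underside.
- brush: Bystander, to be left alone: paint brush lying flat, handle towards its own -x; origin on its underside near the middle.
- hammer: Bystander, to be left alone: hammer lying flat, handle towards its own -x; origin on its underside near the middle.
Things that resemble listed ones, but are neither listed nor needed, are in the scene too. What is shaped like the cradle but purple is not meant.

How it is judged:
By the outcome, as a careful person would: the job done as asked, in the order asked, and still so for the second after the job is handed in, while the arm keeps its last pose, push and grip.
It also fails if it takes over 66 s, if anything falls off the work surface, if the arm or the gripper's body presses on something with over 40 N, if the wrist force passes 120 N, or if a joint passes its speed limit or range.

## Working session

There is one attempt and no reset: what is moved stays moved. The work goes in short steps, Python scripts to look and compute and a tool call to move; the robot and the scene stay as the last step left them, time stands still between calls to the robot, and variables do not carry over. Pictures are saved under pics/ and viewed, about 8 in all and at most 12, crops included, and the job is handed in when it is done.

Besides the shell and the picture viewer there is one more tool, called as name(argument=value, ...) on one line, values as JSON. step_arm: Moves the arm, as the interface text tells. Its arguments: {"type":"object","properties":{"plan":{"type":"string"},"grip_force":{"type":"number"}},"required":["plan"]}

```bash
mkdir -p pics; ls; python3 - <<'E'
from rig import readout,cams,ctrl
import cv2
print(readout.sense()['time_s'],ctrl.hold_point_z,[a for a in dir(ctrl) if a[0]!='_'])
for n in('top','side'):
    p,d=cams.capture(n);cv2.imwrite(f'pics/{n}0.png',p[:,:,::-1]);print(n,cams.camera_info(n))
E
```

```text
pics
0.0 18.700000000000003 ['PlanningError', 'hold_point_z']
top {'vfov': 50.66726604991655, 'cx': 320.8424111231891, 'cy': 196.14136743179958, 'k1': -0.08518686356906101, 'rvec': array([ 2.11403416, -2.13791575,  0.15809367]), 'tvec': array([  60.06797181,  541.59166939, 1555.40670226])}
side {'vfov': 55.790603049786235, 'cx': 323.2361783295984, 'cy': 197.26488709169416, 'k1': -0.020508453491308122, 'rvec': array([ 0.29882531, -2.6092361 ,  1.47909933]), 'tvec': array([ 531.90957494,  131.8811448 , 1222.42559803])}
```

View pics/top0.png

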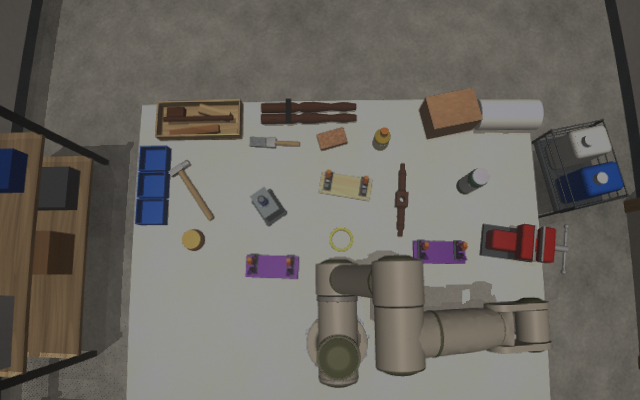

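View pics/side0.png

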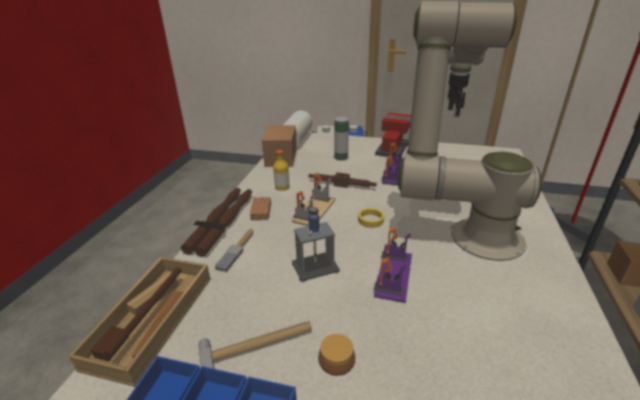

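Top view: the plywood cradle at (346,185) is the one meant; the purple ones at (272,265) and (440,251) are look-alikes. The loose stretcher with its block and mortise is at (402,199). The dark bars at (308,112) are strapped together, and the tray has another, so neither fits. The borescope stand is at (267,205).

```bash
cat > h.py <<'E'
import numpy as np,cv2
from rig import readout,cams,spotter
def K(i):
    f=200/np.tan(np.radians(i['vfov'])/2); return np.array([[f,0,i['cx']],[0,f,i['cy']],[0,0,1]]),np.array([i['k1'],0,0,0,0.])
def world(i,uv,z):   # pixels + depth -> world
    k,d=K(i); n=cv2.undistortPoints(np.array(uv,float).reshape(-1,1,2),k,d).reshape(-1,2)
    c=np.c_[n,np.ones(len(n))]*np.array(z,float).reshape(-1,1)
    R=cv2.Rodrigues(i['rvec'])[0]; return (c-i['tvec'])@R
def plane(i,uv,h):   # pixels on plane z=h
    a=world(i,uv,np.ones(len(uv))); R=cv2.Rodrigues(i['rvec'])[0]; o=-R.T@i['tvec']
    v=a-o; return o+v*((h-o[2])/v[:,2:])
def proj(i,P):
    k,d=K(i); return cv2.projectPoints(np.array(P,float).reshape(-1,1,3),i['rvec'],i['tvec'],k,d)[0].reshape(-1,2)
def cloud(i,d,m=None):
    m=(d>0) if m is None else m&(d>0); r,c=np.nonzero(m); return world(i,np.c_[c,r],d[r,c]),np.c_[c,r]
E
python3 - <<'E'
from h import *
for n in('top','side'):
    p,d=cams.capture(n);i=cams.camera_info(n)
    for t in('stretcher','cradle','borescope','stand','glue','spray','wax','tape','sander','brush','hammer'):
        for r in spotter.regions_of(n,t)[:3]:
            P,_=cloud(i,d,r['pixels'])
            if len(P)<5: continue
            xy=P[:,:2].astype(np.float32); b=cv2.minAreaRect(xy)
            print(n,t,round(r['conf'],2),np.round(r['extent']).astype(int),'med',np.median(P,0).round(),'z95',np.percentile(P[:,2],[5,95]).round(),'rect',np.round(b[0]),np.round(b[1]),round(b[2],1))
i=cams.camera_info('top');p,d=cams.capture('top')
np.savez('top.npz',p=p,d=d)
c=[cv2.resize(p[y-33:y+33,x-44:x+44,::-1],(396,297),interpolation=cv2.INTER_CUBIC) for x,y in((346,185),(402,199),(267,205))]
c.append(cv2.resize(p[y-33:y+33,x-44:x+44,::-1],(396,297)) if 0 else cv2.resize(p[218:284,228:316,::-1],(396,297)))
cv2.imwrite('pics/crop1.png',np.vstack([np.hstack(c[:2]),np.hstack(c[2:])]))
E
```

```text
top stretcher 0.88 [400 201  14  74] med [ 517. -251.   32.] z95 [ 7. 46.] rect [ 535. -251.] [290.  44.] 0.2
top stretcher 0.5 [331 138  27  24] med [771.  12.  30.] z95 [10. 36.] rect [776.  11.] [ 68. 110.] 15.8
top cradle 0.83 [274 266  53  23] med [282. 246.  13.] z95 [ 6. 99.] rect [283. 246.] [201.  89.] 86.3
top cradle 0.82 [440 253  53  23] med [ 331. -399.   13.] z95 [  6. 100.] rect [ 330. -400.] [216.  89.] 87.5
top cradle 0.68 [346 186  50  28] med [583. -40.  12.] z95 [ 5. 95.] rect [587. -39.] [198.  87.] 80.5
top borescope 0.64 [263 201  13  10] med [505. 253. 181.] z95 [130. 204.] rect [510. 257.] [34. 36.] 43.5
top stand 0.91 [270 205  35  36] med [492. 246. 125.] z95 [  4. 134.] rect [517. 264.] [143.  92.] 33.8
top glue 0.6 [383 139  18  27] med [ 746. -173.  102.] z95 [ 11. 159.] rect [ 754. -177.] [60. 51.] 62.3
top spray 0.92 [474 179  32  20] med [ 574. -489.  168.] z95 [ 29. 192.] rect [ 581. -503.] [61. 64.] 51.5
top spray 0.48 [346 185  57  28] med [585. -39.  12.] z95 [ 5. 98.] rect [589. -39.] [198.  91.] 79.1
top wax 0.67 [194 241  20  22] med [384. 540.
[... 1350 characters left out ...]
7 356  35  40] med [382. 564.  44.] z95 [ 9. 47.] rect [381. 539.] [105.  81.] 76.1
side wax 0.46 [314 201  44  54] med [596. -63.  21.] z95 [-1. 99.] rect [590.  -4.] [140. 548.] 5.3
side wax 0.38 [341 180  67  16] med [ 517. -239.   28.] z95 [ 7. 43.] rect [ 537. -251.] [203. 212.] 40.6
side tape 0.61 [371 220  28  15] med [379.  -7.  15.] z95 [ 1. 24.] rect [383. -17.] [86. 87.] 12.8
side sander 0.85 [261 208  20  22] med [771.  34.  29.] z95 [ 6. 32.] rect [775.  14.] [ 64. 112.] 14.5
side brush 0.89 [233 250  38  44] med [764. 272.  16.] z95 [ 5. 19.] rect [774. 239.] [202.  55.] 85.5
side hammer 0.84 [253 342 111  46] med [586. 571.  23.] z95 [10. 27.] rect [581. 538.] [268.  99.] 43.9
```

View pics/crop1.png

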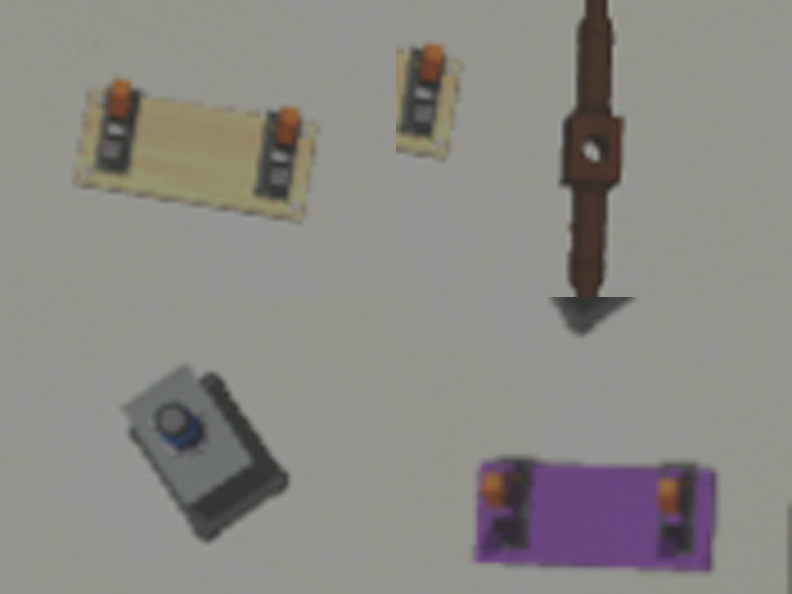

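Crop: the plywood cradle has its orange jaws on the far (+world x) side, so its +y points to the robot. The stretcher block with its upright through-mortise is at (402,199), and the borescope is in its stand. These three fit the descriptions; the purple cradle is rejected. Next I move over the stretcher for a wrist view.

```bash
cat >> h.py <<'E'
from scipy.spatial.transform import Rotation as Ro
def tool():
    s=readout.sense(); w,x,y,z=s['ee_rot']; return s,np.array(s['eef_pos']),Ro.from_quat([x,y,z,w]).as_matrix()
def yawy(R): return np.degrees(np.arctan2(R[1,1],R[0,1]))  # world heading of the jaw (tool y) axis
def go(P,yaw=None):
    s,p,R=tool(); sh=R.T@(np.array(P)-p)/10
    out='shift cm %s'%np.round(sh,2)
    if yaw is not None: d=(yawy(R)-yaw+90)%180-90; out+=' twist %.1f (tool z down)'%d
    print('at',p.round(1),'yawy %.1f'%yawy(R),'q6 %.2f'%s['joints'][5],out)
E
python3 - <<'E'
from h import *
s,p,R=tool();print(R.round(3));go([480,-251,330],90)
i=cams.camera_info('wrist');r=cv2.Rodrigues(i['rvec'])[0];c=-r.T@i['tvec'];print('cam in tool',R.T@(c-p),(R.T@r.T).round(2),i['vfov'])
E
```

```text
[[ 0.974  0.225 -0.   ]
 [ 0.225 -0.974  0.   ]
 [ 0.    -0.    -1.   ]]
at [ 118.1 -511.6  194.3] yawy -77.0 q6 -0.22 shift cm [ 41.13 -17.25 -13.57] twist 13.0 (tool z down)
cam in tool [  75.15812288   -0.61655247 -180.43565421] [[ 0.   -0.95 -0.3 ]
 [ 1.    0.    0.  ]
 [-0.   -0.3   0.95]] 68.34966009326644
```

step_arm(plan="20 -8 -8 6 100; 40 -18 -9 13 100; 40 -18 -9 13 100; 40 -18 -9 13 100; 40 -18 -9 13 100; 40 -18 -9 13 100; 40 -18 -9 13 100; 40 -18 -9 13 100; 40 -18 -9 13 100; 40 -18 -9 13 100")

```text
time_s: 2.35
eef_pos: [470.6, -242.9, 285.2]
ee_rot: [0.0, 1.0, 0.003, 0.001]
force: [-0.6, -1.0, -0.0]
grip_width: 1.0
```

```bash
python3 - <<'E'
from h import *
go([535,-251,250],90)
i=cams.camera_info('wrist');p,d=cams.capture('wrist');cv2.imwrite('pics/w1.png',p[:,:,::-1]);np.savez('w1.npz',p=p,d=d,**i)
for t in('stretcher','mortise'):
  for r in spotter.regions_of('wrist',t)[:2]:
    P,_=cloud(i,d,r['pixels']);print(t,round(r['conf'],2),np.round(r['extent']),len(P))
    b=P[(P[:,2]>38)&(P[:,2]<55)]; print('block top z',np.median(b[:,2]) if len(b) else 0,len(b), cv2.minAreaRect(b[:,:2].astype(np.float32)) if len(b)>5 else '', cv2.minAreaRect(P[P[:,2]>12][:,:2].astype(np.float32)))
E
```

```text
at [ 470.6 -242.9  285.2] yawy -89.7 q6 0.87 shift cm [6.42 0.84 3.53] twist 0.3 (tool z down)
stretcher 0.8 [326. 108.  36. 208.] 4357
block top z 44.7996754170616 1267 ((534.4488525390625, -255.26101684570312), (43.904998779296875, 215.98831176757812), 85.70731353759766) ((530.9940185546875, -255.00167846679688), (43.904998779296875, 284.7679443359375), 85.70731353759766)
stretcher 0.23 [558.  65. 163.  84.] 10011
block top z 47.0960340698365 315 ((582.9419555664062, -487.38446044921875), (63.512935638427734, 24.80018424987793), 2.95898699760437) ((581.3909912109375, -498.6253662109375), (65.1138916015625, 49.15565490722656), 17.189470291137695)
mortise 0.71 [323. 111.  35. 206.] 3947
block top z 44.784618771387926 1196 ((534.3869018554688, -255.05813598632812), (43.013675689697266, 215.68133544921875), 83.50666046142578) ((530.7625732421875, -254.6456298828125), (43.013675689697266, 283.9105529785156), 83.50666046142578)
```

View pics/w1.png

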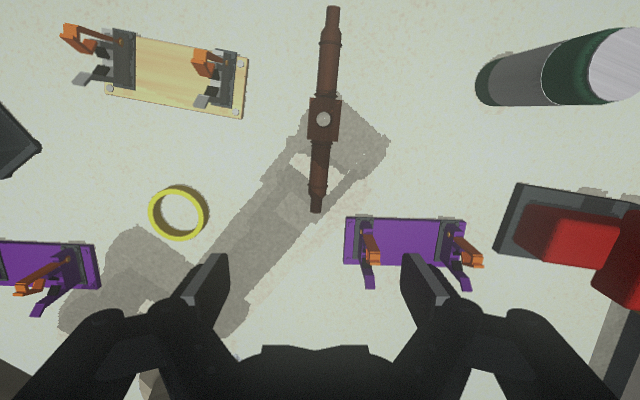

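Wrist view: stretcher at (325,108) with the mortise at (323,119), the plywood cradle at (175,70), the purple one at (405,240), and the tape at (178,212).

```bash
python3 - <<'E'
from h import *
f=np.load('w1.npz');i={k:f[k] for k in f.files if k not in'pd'};i={k:(float(v) if v.ndim==0 else v) for k,v in i.items()};p,d=f['p'],f['d']
m=spotter.regions_of('wrist','stretcher')[0]['pixels']
P,_=cloud(i,d,m); 
def pca(Q): v=np.linalg.svd(Q[:,:2]-Q[:,:2].mean(0))[2][0]; return np.degrees(np.arctan2(v[1],v[0]))%180
for lo,hi in((15,40),(28,50),(15,50)): Q=P[(P[:,2]>lo)&(P[:,2]<hi)]; print(lo,hi,pca(Q),Q[:,:2].mean(0))
# mortise hole: bright pixels in block
g=cv2.cvtColor(p,cv2.COLOR_RGB2GRAY); roi=np.zeros_like(g);roi[104:134,311:336]=1
n,l,st,ce=cv2.connectedComponentsWithStats(((g>90)&(roi>0)).astype(np.uint8))
for k in range(1,n):
  if st[k,4]>20: print('bright',ce[k],st[k],plane(i,[ce[k]],44))
# block top depth
Q=P[(P[:,2]>41)&(P[:,2]<50)];print('block',Q.mean(0),cv2.minAreaRect(Q[abs(Q[:,0]-534)<32][:,:2].astype(np.float32)))
for t in('cradle',):
  for r in spotter.regions_of('wrist',t)[:3]: 
    C,_=cloud(i,d,r['pixels']);b=C[(C[:,2]>6)&(C[:,2]<17)];print(t,r['conf'],r['extent'],C.mean(0),cv2.minAreaRect(b[:,:2].astype(np.float32)))
E
```

```text
15 40 175.58234287681321 [ 546.48151742 -255.8890641 ]
28 50 175.58816698231217 [ 541.77313527 -255.72661434]
15 50 175.59360496874032 [ 542.23734439 -255.65695579]
bright [322.91566265 118.71084337] [316 112  15  15 166] [[ 531.97203642 -254.10773816   44.        ]]
block [ 531.28661301 -255.06505373   44.89336713] ((530.6064453125, -254.97259521484375), (43.904998779296875, 55.96657943725586), 85.70731353759766)
cradle 0.95 [154.4, 70.7, 190.2, 97.7] [591.88770681 -38.44448793  34.36886185] ((590.7252197265625, -42.17543029785156), (200.1055450439453, 89.11321258544922), 79.80021667480469)
cradle 0.92 [411.2, 255.9, 139.0, 72.7] [ 337.02072663 -394.87049432   35.68942632] ((330.2757568359375, -393.4127197265625), (199.59494018554688, 89.23685455322266), 88.51950073242188)
cradle 0.92 [50.5, 277.9, 101.0, 77.0] [288.22199378 201.78859235  32.69037392] ((282.9668273925781, 228.21890258789062), (175.6316375732422, 89.52403259277344), 87.87763977050781)
```

step_arm(plan="3 0.6 5 2.5 100; 6 1.2 10 5 100; 6 1.2 15 5 100; 6 1.2 17.5 5 100; 6 1.2 17.5 5 100; 6 1.2 17.5 5 100")

```text
time_s: 3.2
eef_pos: [527.1, -259.3, 110.6]
ee_rot: [0.0, 0.999, -0.044, 0.0]
force: [1.0, -0.4, 0.9]
grip_width: 1.0
```

```bash
python3 - <<'E'
from h import *
i=cams.camera_info('wrist');p,d=cams.capture('wrist');cv2.imwrite('pics/w2.png',p[:,:,::-1]);
m=spotter.regions_of('wrist','stretcher')[0]['pixels'];P,_=cloud(i,d,m)
Q=P[(P[:,2]>38)&(P[:,2]<52)];b=cv2.minAreaRect(Q[:,:2].astype(np.float32));print(b,np.median(Q[:,2]))
Q=P[(P[:,2]>10)];v=np.linalg.svd(Q[:,:2]-Q[:,:2].mean(0))[2][0];print(np.degrees(np.arctan2(v[1],v[0]))%180)
go([531,-255,7],85.6)
E
```

```text
((530.7182006835938, -254.6775665283203), (43.835121154785156, 219.71424865722656), 86.04719543457031) 44.79798668830221
175.57535565932878
at [ 528.  -259.5  112.3] yawy -95.1 q6 1.00 shift cm [ 0.21 -0.5  10.53] twist -0.7 (tool z down)
```

View pics/w2.png

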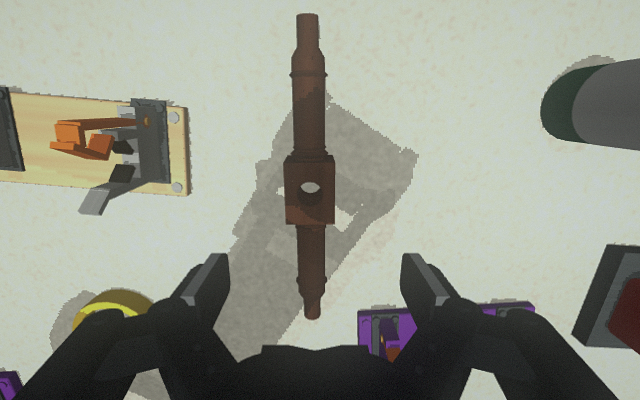

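The picture shows the stretcher centred between the fingers, block at (310,190). I descend and grip.

step_arm(plan="0.2 -0.5 4 -0.7 100; 0.2 -0.5 8 -0.7 100; 0.2 -0.5 10.5 -0.7 100; 0.2 -0.5 10.5 -0.7 100; 0.2 -0.5 10.5 -0.7 100; 0.2 -0.5 10.5 -0.7 30; 0.2 -0.5 10.5 -0.7 20; 0.2 -0.5 10.5 -0.7 20; 0.2 -0.5 10.5 -0.7 20; 0.2 -0.5 10.5 -0.7 20", grip_force=70)

```text
time_s: 4.3
eef_pos: [531.5, -253.8, 7.2]
ee_rot: [0.001, 0.999, -0.038, 0.002]
force: [-0.7, 7.8, 19.0]
grip_width: 0.204
```

```bash
python3 - <<'E'
from h import *
go([531,-255,207]);print(readout.sense()['grip_width'],readout.sense()['force'])
E
```

```text
at [ 531.5 -253.8    7.2] yawy -94.3 q6 1.00 shift cm [  0.05   0.15 -19.98]
0.20433459711959073 [-0.72240973  7.75761481 18.971506  ]
```

```bash
python3 - <<'E'
from h import *
p,d=cams.capture('wrist');cv2.imwrite('pics/w3.png',p[:,:,::-1]);print(readout.sense()['force'],readout.sense()['grip_width'])
E
```

```text
[-0.66466931  5.22346832 17.1418762 ] 0.19966195661208366
```

View pics/w3.png

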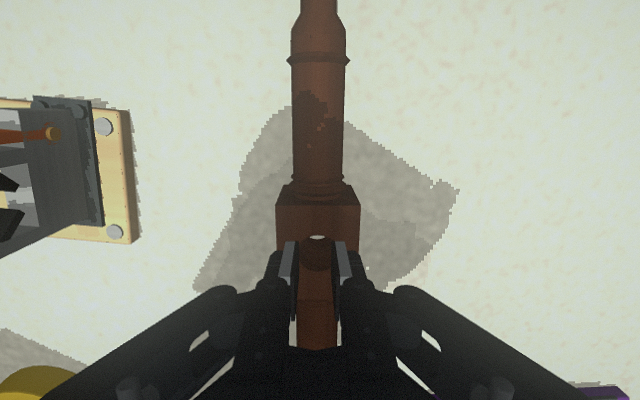

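```bash
python3 - <<'E'
from h import *
i=cams.camera_info('wrist');s,p,R=tool();_,d=cams.capture('wrist')
for q in([0,0,0],[0,0,-19],[0,-22,-19],[0,22,-19],[0,0,-37]): print(q,proj(i,[p+R@np.array(q)]).round())
for u,v in((318,237),(285,260),(346,260),(290,290),(345,290),(318,225),(290,215),(350,215),(318,320),(318,150),(318,280)):
    w=world(i,[(u,v)],[d[v,u]])[0] if d[v,u]>0 else None
    print(u,v,d[v,u], None if w is None else w.round(), None if w is None else (R.T@(w-p)).round())
E
```

```text
[0, 0, 0] [[315. 227.]]
[0, 0, -19] [[315. 239.]]
[0, -22, -19] [[278. 239.]]
[0, 22, -19] [[351. 239.]]
[0, 0, -37] [[315. 253.]]
318 237 203.73157 [ 521. -255.    1.] [-10.   2.   6.]
285 260 133.79724 [ 541. -241.   68.] [  9. -14. -61.]
346 260 134.05965 [ 539. -268.   68.] [  9.  14. -61.]
290 290 122.87235 [ 534. -243.   82.] [  3. -10. -74.]
345 290 110.587296 [ 540. -266.   92.] [ 10.  11. -85.]
318 225 153.57402 [ 548. -257.   45.] [ 17.   2. -38.]
290 215 152.83174 [ 554. -242.   44.] [ 22. -13. -37.]
350 215 152.02296 [ 552. -273.   45.] [ 22.  18. -38.]
318 320 180.87943 [ 482. -252.   37.] [-49.   2. -30.]
318 150 150.99785 [ 585. -259.   36.] [ 54.   2. -29.]
318 280 163.93074 [ 515. -254.   44.] [-16.   2. -37.]
```

```bash
python3 - <<'E'
from h import *
i=cams.camera_info('wrist');s,p,R=tool();_,d=cams.capture('wrist')
print(s['force'],s['grip_width'],s['wrist_torque'])
for v in range(225,320,8):
    print(v,[tuple(((world(i,[(u,v)],[d[v,u]])[0]-p)@R).round().astype(int)) if d[v,u]>0 else None for u in range(250,300,7)])
E
```

```text
[-0.99144598  4.53143072 16.97353367] 0.2003732226086418 [0.91877271 0.12534225 0.05065558]
225 [(np.int64(-2), np.int64(-44), np.int64(8)), (np.int64(-2), np.int64(-39), np.int64(7)), (np.int64(-1), np.int64(-34), np.int64(6)), (np.int64(-2), np.int64(-30), np.int64(7)), (np.int64(17), np.int64(-19), np.int64(-38)), (np.int64(17), np.int64(-15), np.int64(-38)), (np.int64(16), np.int64(-12), np.int64(-37)), (np.int64(17), np.int64(-8), np.int64(-38))]
233 [(np.int64(-8), np.int64(-45), np.int64(7)), (np.int64(-7), np.int64(-40), np.int64(6)), (np.int64(-7), np.int64(-35), np.int64(6)), (np.int64(-8), np.int64(-30), np.int64(7)), (np.int64(12), np.int64(-19), np.int64(-37)), (np.int64(12), np.int64(-16), np.int64(-38)), (np.int64(12), np.int64(-12), np.int64(-38)), (np.int64(12), np.int64(-8), np.int64(-38))]
241 [(np.int64(-13), np.int64(-45), np.int64(7)), (np.int64(-13), np.int64(-40), np.int64(6)), (np.int64(-13), np.int64(-35), np.int64(7)), (np.int64(-13), np.int64(-30), np.int64(6)), (np.int64(8), np.int64(-19), np.int64(-38)), (np.int64(7), np.int64(-16), np.int64(-37)), (np.i
[... 2707 characters left out ...]
np.int64(9), np.int64(-20), np.int64(-93)), (np.int64(11), np.int64(-17), np.int64(-95)), (np.int64(10), np.int64(-15), np.int64(-95)), (np.int64(11), np.int64(-13), np.int64(-95)), (np.int64(10), np.int64(-10), np.int64(-95)), (np.int64(-4), np.int64(-10), np.int64(-75)), (np.int64(-43), np.int64(-10), np.int64(-23))]
313 [(np.int64(15), np.int64(-20), np.int64(-105)), (np.int64(15), np.int64(-18), np.int64(-105)), (np.int64(15), np.int64(-16), np.int64(-104)), (np.int64(15), np.int64(-13), np.int64(-105)), (np.int64(15), np.int64(-11), np.int64(-105)), (np.int64(13), np.int64(-10), np.int64(-102)), (np.int64(-9), np.int64(-10), np.int64(-75)), (np.int64(-48), np.int64(-10), np.int64(-25))]
```

The depth shows the real fingertips about 38 mm behind the stated TCP: they rest on the block's top at z≈45 while the TCP reads 7. I lift, open, check, and go by what the images show.

step_arm(plan="0 0 -3 0 20; 0 0 -5 0 100; 0 0 -5 0 100; 0 0 -5 0 100; 0 0 -5 0 100; 0 0 -5 0 100; 0 0 -5 0 100")

```text
time_s: 5.15
eef_pos: [529.5, -253.3, 53.6]
ee_rot: [-0.0, 0.999, -0.038, -0.0]
force: [0.0, 0.1, -0.2]
grip_width: 0.998
```

```bash
python3 - <<'E'
from h import *
i=cams.camera_info('wrist');s,p,R=tool();im,d=cams.capture('wrist')
print(p,s['force'],s['grip_width'])
C,uv=cloud(i,d); T=(C-p)@R
for sg in(-1,1):
    q=T[(sg*T[:,1]>30)&(sg*T[:,1]<65)&(abs(T[:,0])<14)&(T[:,2]<-30)&(T[:,2]>-100)]
    print(sg,'finger tip z max',np.percentile(q[:,2],[90,98,100]),'x',np.percentile(q[:,0],[2,98]),'inner y',np.percentile(sg*q[:,1],[1,50]),len(q))
m=spotter.regions_of('wrist','stretcher')[0]['pixels'];P,_=cloud(i,d,m)
Q=P[(P[:,2]>42)&(P[:,2]<50)];b=cv2.minAreaRect(Q[:,:2].astype(np.float32));print(b)
Q=P[(P[:,2]>10)&(P[:,2]<50)];v=np.linalg.svd(Q[:,:2]-Q[:,:2].mean(0))[2][0];print(np.degrees(np.arctan2(v[1],v[0]))%180)
go([531,-255,-35],85.6)
E
```

```text
[ 529.48720032 -253.25891622   53.61361216] [ 0.03034663  0.13451709 -0.1983878 ] 0.9979280365881261
-1 finger tip z max [-60.43551295 -54.20453909 -50.26796068] x [-10.97473993  11.98493052] inner y [42.28604626 44.79278475] 3454
1 finger tip z max [-60.38539773 -54.12886049 -50.28735958] x [-10.7561556   12.17304373] inner y [42.08770392 44.486481  ] 3472
((530.7467041015625, -254.9774932861328), (44.103450775146484, 56.62156677246094), 85.45783233642578)
175.5779589218938
at [ 529.6 -253.3   53.9] yawy -94.3 q6 1.00 shift cm [0.15 0.16 8.89] twist 0.1 (tool z down)
```

step_arm(plan="0.15 0.15 3 0 100; 0.15 0.15 6 0 100; 0.15 0.15 8 0 100; 0.15 0.15 8.7 0 100; 0.15 0.15 8.7 0 100; 0.15 0.15 8.7 0 100")

```text
time_s: 5.85
eef_pos: [531.7, -255.5, -31.7]
ee_rot: [0.0, 0.999, -0.038, 0.001]
force: [-0.4, 0.3, 0.3]
grip_width: 1.001
```

step_arm(plan="0 0 0 0 60; 0 0 0 0 40; 0 0 0 0 30; 0 0 0 0 30; 0 0 0 0 30; 0 0 0 0 30; 0 0 0 0 30", grip_force=70)

```text
time_s: 6.55
eef_pos: [531.5, -255.3, -31.9]
ee_rot: [0.0, 0.999, -0.038, 0.001]
force: [-0.6, 0.4, 6.3]
grip_width: 0.507
```

step_arm(plan="0 0 -3 0 30; 0 0 -7 0 30; 0 0 -12 0 30; 0 0 -16 0 30; 0 0 -20 0 30; 0 0 -22 0 30; 0 0 -22 0 30")

```text
time_s: 7.25
eef_pos: [532.0, -255.6, 189.8]
ee_rot: [0.001, 0.999, -0.037, 0.002]
force: [-0.3, 0.9, -2.8]
grip_width: 0.507
```

```bash
python3 - <<'E'
from h import *
go([591,-42,195],169.8);s=readout.sense();print(s['force'],s['grip_width'])
i=cams.camera_info('wrist');im,d=cams.capture('wrist');_,p,R=tool()
m=spotter.regions_of('wrist','stretcher')[0]['pixels'];P,_=cloud(i,d,m);T=(P-p)@R
print(len(T),'block top',np.median(T[(abs(T[:,0])<28)&(T[:,2]<-20)],0), 'minz',np.percentile(T[:,2],[2,50,98]))
np.savez('w4.npz',T=T)
Q=T[T[:,2]>-60];print(np.polyfit(Q[:,0],Q[:,1],1),np.polyfit(Q[:,0],Q[:,2],1))
C=spotter.regions_of('wrist','cradle')
for r in C[:2]:
    c,_=cloud(i,d,r['pixels']);b=c[(c[:,2]>6)&(c[:,2]<17)];print(r['conf'],cv2.minAreaRect(b[:,:2].astype(np.float32)))
cv2.imwrite('pics/w4.png',im[:,:,::-1])
E
```

```text
at [ 532.  -255.6  189.8] yawy -94.3 q6 1.00 shift cm [  4.29 -21.74  -0.56] twist -84.1 (tool z down)
[-0.31786223  0.86612406 -2.83299036] 0.5065591503140798
29110 block top [  3.4742384    0.34118735 -79.10834743] minz [-80.15953438 -71.28059971 -54.56221235]
[-0.15570357  1.70851838] [  0.90856279 -46.07588269]
0.86 ((283.49139404296875, 196.5770263671875), (114.7068099975586, 88.78466033935547), 84.93758392333984)
0.57 ((590.8567504882812, -42.47517395019531), (199.8797607421875, 89.5447998046875), 79.73468017578125)
```

View pics/w4.png

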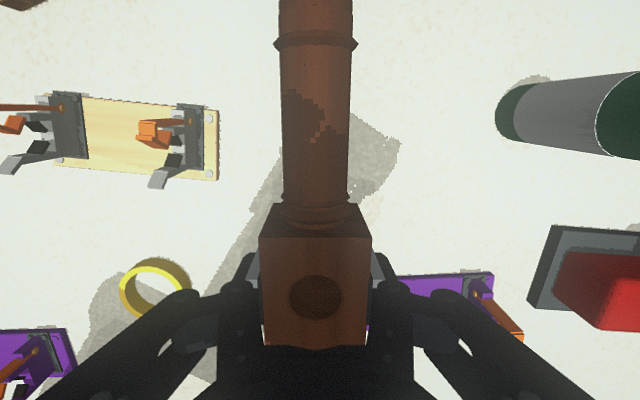

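Wrist view: the block is held between the pads, mortise at (315,297); the cradle is at (130,135) with grey prongs on the robot side. I refine the cradle from its forks.

```bash
python3 - <<'E'
from h import *
i=cams.camera_info('wrist');im,d=cams.capture('wrist');s=readout.sense()
c,uv=cloud(i,d); a=np.radians(79.75);o=np.array([590.8,-42.4])
ax=np.array([np.cos(a),np.sin(a)]);ay=np.array([-ax[1],ax[0]])
L=np.c_[(c[:,:2]-o)@ax,(c[:,:2]-o)@ay,c[:,2]]; k=(abs(L[:,0])<105)&(abs(L[:,1])<60)&(L[:,2]>4)&(L[:,2]<125);L=L[k];uv=uv[k];col=im[uv[:,1],uv[:,0]].astype(int)
b=L[L[:,2]<16]; print('base',np.percentile(b,[.5,99.5],axis=0).round(1))
org=(col[:,0]>1.6*col[:,2])&(L[:,2]>60)
for sx in(-1,1):
    q=L[org&(sx*L[:,0]>30)];print('jaw',sx,len(q),np.percentile(q,[1,50,99],axis=0).round(1).tolist())
    q=L[(~org)&(L[:,2]>25)&(abs(L[:,0]-70*sx)<25)]
    for lo in range(25,105,10):
        z=q[(q[:,2]>=lo)&(q[:,2]<lo+10)]
        if len(z)>10: print(sx,lo,len(z),'x',np.percentile(z[:,0],[3,97]).round(1),'y',np.percentile(z[:,1],[3,97]).round(1))
E
```

```text
base [[-99.6 -43.8   5.2]
 [ 94.3  44.   15.9]]
jaw -1 929 [[-77.5, -29.8, 63.0], [-73.1, -18.6, 104.6], [-63.2, -3.8, 115.5]]
-1 25 201 x [-77.9 -75.6] y [-38.3  23.2]
-1 35 239 x [-77.6 -75.6] y [-37.3  23.1]
-1 45 498 x [-76.8 -63.2] y [-37.9  20.5]
-1 55 317 x [-76.7 -63.1] y [-28.3  23. ]
-1 65 235 x [-76.7 -63.3] y [-21.6  23.6]
-1 75 67 x [-76.6 -63.2] y [17.2 25.2]
-1 85 163 x [-76.7 -63.3] y [18. 26.]
-1 95 180 x [-76.5 -63.6] y [23.6 33.3]
jaw 1 569 [[61.8, -29.7, 61.2], [64.2, -16.2, 83.4], [76.6, -3.6, 99.1]]
1 25 411 x [60.9 64.8] y [-37.6  22.8]
1 35 477 x [61.7 64.5] y [-37.9  23.5]
1 45 778 x [62.1 76.4] y [-37.7  22. ]
1 55 498 x [62.2 76.5] y [-29.1  23.6]
1 65 336 x [62.4 76.4] y [-21.8  24.3]
1 75 120 x [62.3 76.7] y [-19.7  25.3]
1 85 196 x [62.8 76.2] y [18.1 26.5]
1 95 149 x [62.7 73. ] y [24.  33.3]
```

step_arm(plan="0.4 -2 -1 -8 30; 0.8 -5 -1 -16 30; 1.5 -8 -1 -25 30; 2 -11 -1 -33 30; 2.5 -14 -1 -42 30; 3 -17 -1 -50 30; 3.5 -20 -1 -59 30; 4.2 -21.7 -0.5 -67 30; 4.2 -21.7 -0.5 -76 30; 4.2 -21.7 -0.5 -84.1 30")

```text
time_s: 8.45
eef_pos: [588.8, -41.0, 190.2]
ee_rot: [-0.001, 0.765, 0.644, -0.001]
force: [0.2, -0.4, -1.4]
grip_width: 0.508
```

step_arm(plan="0 0 0 0 30; 0 0 0 0 30; 0 0 0 0 30")

```text
time_s: 8.75
eef_pos: [589.1, -41.9, 191.8]
ee_rot: [-0.0, 0.768, 0.64, -0.0]
force: [-0.1, 0.2, -1.5]
grip_width: 0.511
```

```bash
python3 - <<'E'
from h import *
go([590,-42.3,60],169.75);go([590,-42.3,17],169.75);s=readout.sense();print(s['force'],s['grip_width'])
for n in('wrist','side'):
  im,d=cams.capture(n);i=cams.camera_info(n);_,p,R=tool()
  m=spotter.regions_of(n,'stretcher')[0]['pixels'];P,_=cloud(i,d,m);T=(P-p)@R
  for lo,hi in((-140,-115),(-110,-40),(-27,27),(40,97),(100,112),(115,140)):
    q=T[(T[:,0]>lo)&(T[:,0]<hi)&(abs(T[:,1])<40)&(abs(T[:,2]+57)<30)]
    if len(q)>20: print(n,lo,hi,len(q),'y',np.percentile(q[:,1],[3,50,97]).round(1),'z',np.percentile(q[:,2],[3,50,97]).round(1))
E
```

```text
at [589.1 -41.9 191.8] yawy -10.4 q6 -0.09 shift cm [-0.02  0.11 13.17] twist -0.1 (tool z down)
at [589.1 -41.9 191.8] yawy -10.4 q6 -0.09 shift cm [-0.02  0.11 17.47] twist -0.1 (tool z down)
[-0.10499406  0.24256926 -1.50990111] 0.511242152957977
wrist -27 27 10976 y [-22.   -1.3  19.2] z [-77.8 -76.7 -52.9]
wrist 40 97 10554 y [-13.9  -1.3  11.1] z [-69.4 -67.1 -59.6]
wrist 100 112 2621 y [-13.8  -1.4  11.2] z [-69.6 -67.  -59.6]
side -27 27 103 y [-23.6  -4.2  16.6] z [-75.5 -73.3 -35.2]
side 40 97 85 y [-15.9 -10.9   3.1] z [-67.5 -62.4 -49.6]
side 100 112 25 y [-15.7 -10.8   2.2] z [-67.4 -62.6 -49.3]
side 115 140 39 y [-11.   -6.3   1.2] z [-64.  -59.4 -47.3]
```

```bash
python3 - <<'E'
from h import *
T=np.load('w4.npz')['T'];q=T[(T[:,0]>40)&(T[:,0]<97)&(abs(T[:,1])<40)&(abs(T[:,2]+57)<30)];print('w4 y',np.percentile(q[:,1],[3,50,97]),'z',np.percentile(q[:,2],[3,50]))
i=cams.camera_info('wrist');im,d=cams.capture('wrist');_,p,R=tool();s=readout.sense()
r=cv2.Rodrigues(i['rvec'])[0];c=-r.T@i['tvec'];print('cam in tool',R.T@(c-p),(R.T@r.T).round(3).tolist(), s['joints'],s['dq'])
C,uv=cloud(i,d);L=(C-p)@R
g=(abs(L[:,0]-12)<14)&(L[:,2]<-60)&(L[:,2]>-100)
for sg in(-1,1):
  q=L[g&(sg*L[:,1]>22)&(sg*L[:,1]<60)];print(sg,len(q),np.percentile(q[:,1],[1,5,50,95,99]).round(1))
# cradle jaws/prongs seen now, in tool frame shifted to cradle axes
k=(L[:,0]>30)&(L[:,0]<110)&(abs(L[:,1])<60)&(L[:,2]>p[2]-125)&(L[:,2]<p[2]-60);q=L[k];print('fork area',len(q));uvk=uv[k];col=im[uvk[:,1],uvk[:,0]].astype(int);o=col[:,0]>1.8*col[:,2]
for nme,m in(('orange',o),('grey',~o)):
  if m.sum()>20: print(nme,m.sum(),np.percentile(q[m],[2,50,98],axis=0).round(1).tolist())
cv2.imwrite('pics/w5.png',im[:,:,::-1])
E
```

```text
w4 y [-12.22696698   0.31654952  12.78094545] z [-72.1775386  -69.91244609]
cam in tool [  76.54084641   -1.44902114 -180.39566077] [[0.0, -0.954, -0.3], [1.0, 0.0, 0.0], [0.0, -0.3, 0.954]] [-2.69107550e-01  4.60902302e-01  1.29067852e+00  3.40070672e-05
  1.39004966e+00 -9.00775804e-02] [-1.50499412e-04 -5.40637679e-04  5.70137559e-05  9.69451431e-04
  1.12831252e-03 -5.17089255e-03]
-1 4184 [-55.9 -53.  -38.6 -23.2 -22.2]
1 3710 [22.3 23.3 37.9 50.5 53.2]
fork area 57
orange 45 [[63.7, 28.1, 81.7], [69.6, 29.5, 84.9], [77.0, 30.8, 86.7]]
```

View pics/w5.png

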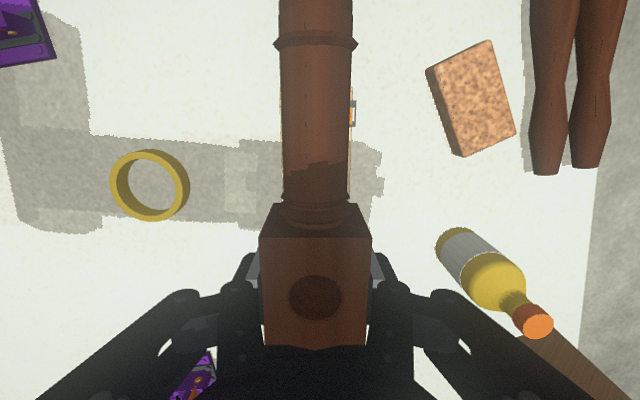

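The stretcher is held square to the tool, with a sliver of the orange jaw at (352,112). I go down to just above the jaws for a close relative check.

step_arm(plan="0 0.15 4 0 30; 0 0.15 8 0 30; 0 0.15 11.5 0 30; 0 0.15 11.5 0 30; 0 0.15 11.5 0 30; 0 0.15 11.5 0 30")

```text
time_s: 9.6
eef_pos: [592.1, -42.4, 79.8]
ee_rot: [0.002, 0.767, 0.641, 0.001]
force: [-0.7, 0.4, -2.0]
grip_width: 0.51
```

```bash
python3 - <<'E'
from h import *
go([590,-42.3,17],169.75);print(readout.sense()['force'])
i=cams.camera_info('wrist');im,d=cams.capture('wrist');_,p,R=tool()
C,uv=cloud(i,d);L=(C-p)@R; H=C[:,2]
q=L[(L[:,0]>40)&(L[:,0]<95)&(abs(L[:,1])<20)&(H>112)];print('bar y',np.percentile(q[:,1],[1,50,99]).round(1),'top z',np.percentile(q[:,2],2)+p[2]*0, 'world z top',p[2]-np.percentile(q[:,2],2))
col=im[uv[:,1],uv[:,0]].astype(int);org=(col[:,0]>1.8*col[:,2])&(L[:,1]>14)
k=(L[:,0]>50)&(L[:,0]<95)&(abs(L[:,1])<45)&(H<116)&(H>60)
for nme,m in(('orange',k&org),('grey',k&~org&(L[:,1]<-10))):
  for lo in range(60,116,8):
    z=m&(H>=lo)&(H<lo+8)
    if z.sum()>15: print(nme,lo,z.sum(),'x',np.percentile(L[z,0],[3,97]).round(1),'y',np.percentile(L[z,1],[2,50,98]).round(1))
im2,d2=cams.capture('side');c=im2[110:270,230:430,::-1]
cv2.imwrite('pics/w6.png',np.hstack([cv2.resize(im[:,:,::-1],(480,300)),cv2.resize(c,(375,300))])[:, :800])
E
```

```text
at [592.1 -42.4  79.8] yawy -10.2 q6 -0.09 shift cm [-0.02 -0.24  6.28] twist 0.0 (tool z down)
[-0.7193983   0.41763121 -1.98294847]
bar y [-14.6  -1.2  12.5] top z -69.69142079562609 world z top 149.32887539813075
orange 100 90 x [64.1 76.5] y [18.6 27.5 28.4]
orange 108 615 x [63.8 76.8] y [15.3 20.9 26.2]
grey 84 147 x [63.6 76.8] y [-24.  -21.8 -20.4]
grey 92 393 x [63.5 76.8] y [-34.1 -26.7 -22.7]
grey 100 268 x [63.3 76.8] y [-34.6 -31.7 -29.2]
```

View pics/w6.png

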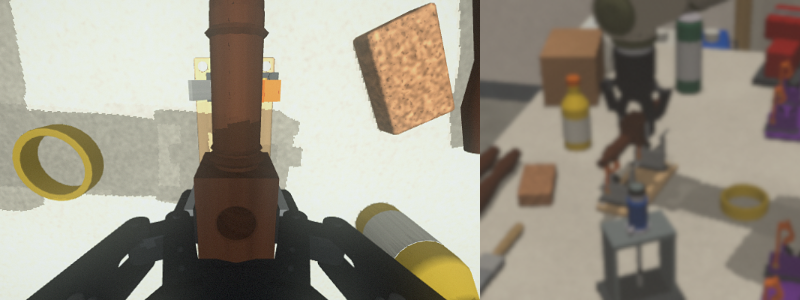

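Wrist and side views: the bar is centred over the forks, orange jaw on the right and grey prong on the left of the bar, within about 0.5 mm. Pressing down in stages.

step_arm(plan="0 -0.05 0.8 0 30; 0 -0.05 1.6 0 30; 0 -0.05 2.4 0 30; 0 -0.05 3.2 0 30; 0 -0.05 3.8 0 30; 0 -0.05 4.4 0 30; 0 -0.05 5 0 30; 0 -0.05 5.5 0 30; 0 -0.05 5.5 0 30", grip_force=100)

```text
time_s: 10.6
eef_pos: [589.4, -41.8, 20.5]
ee_rot: [-0.001, 0.767, 0.641, -0.001]
force: [-0.7, -1.4, -10.0]
grip_width: 0.505
```

step_arm(plan="0 0 0.2 0 30; 0 0 0.3 0 30; 0 0 0.4 0 30; 0 0 0.4 0 30; 0 0 0.4 0 30")

```text
time_s: 11.1
eef_pos: [590.5, -42.0, 18.5]
ee_rot: [0.0, 0.767, 0.641, 0.0]
force: [-2.1, 1.4, -4.4]
grip_width: 0.504
```

```bash
cat > meas.py <<'E'
from h import *
go([590,-42.3,17],169.75);s=readout.sense();print(s['force'],s['grip_width'])
i=cams.camera_info('wrist');im,d=cams.capture('wrist');_,p,R=tool()
C,uv=cloud(i,d);L=(C-p)@R; H=C[:,2]
for lo,hi in((42,60),(80,96)):
    q=C[(L[:,0]>lo)&(L[:,0]<hi)&(abs(L[:,1]+1)<5)&(abs(H-85)<25)];print('bar top world z',lo,np.percentile(q[:,2],[50,95]).round(1))
q=C[(abs(L[:,0])<28)&(abs(L[:,1])<18)&(abs(H-95)<14)];print('block top',np.median(q[:,2]),len(q))
col=im[uv[:,1],uv[:,0]].astype(int);m=(col[:,0]>1.8*col[:,2])&(col[:,0]>150)&(L[:,0]>55)&(L[:,0]<90)&(H>60)&(H<120)
print('jaw',m.sum(),'y',np.percentile(L[m,1],[1,5,50,95]).round(1),'z',np.percentile(H[m],[2,50,98]).round(1))
cv2.imwrite('pics/w7.png',im[:,:,::-1])
E
python3 meas.py
```

```text
at [590.5 -42.   18.5] yawy -10.2 q6 -0.09 shift cm [-0.03 -0.04  0.15] twist 0.0 (tool z down)
[-2.08923175  1.42108396 -4.37871094] 0.5036322553330793
bar top world z 42 [86.7 87.8]
bar top world z 80 [86.6 87.8]
block top 95.05417922594754 8418
jaw 4289 y [ 4.   5.4 15.4 28.4] z [ 89.2 109.2 115.7]
```

step_arm(plan="0 0 0.1 0 30; 0 0 0.2 0 30; 0 0 0.3 0 30; 0 0 0.3 0 30")

```text
time_s: 11.55
eef_pos: [590.8, -42.2, 18.0]
ee_rot: [0.001, 0.767, 0.642, 0.0]
force: [-11.7, 0.9, 19.2]
grip_width: 0.502
```

```bash
python3 meas.py
```

```text
at [590.8 -42.2  18. ] yawy -10.2 q6 -0.09 shift cm [-0.03 -0.08  0.1 ] twist 0.1 (tool z down)
[-11.7371955    0.93157592  19.20503203] 0.5024546913419953
bar top world z 42 [86.5 87.5]
bar top world z 80 [86.4 87.6]
block top 94.69525493135811 8394
jaw 4307 y [ 3.6  5.  15.2 28.2] z [ 89.1 109.2 115.7]
```

Seated: contact force 19 N, bar top at about 86 mm, jaws back to closed. I release and rise.

step_arm(plan="0 -0.05 -0.2 0 30; 0 -0.05 -0.2 0 60; 0 -0.05 -0.2 0 100; 0 -0.05 -0.2 0 100; 0 -0.05 -0.2 0 100; 0 -0.05 -0.2 0 100; 0 -0.05 -3 0 100; 0 -0.05 -8 0 100; 0 -0.05 -13 0 100; 0 -0.05 -18 0 100")

```text
time_s: 12.6
eef_pos: [589.5, -41.8, 197.3]
ee_rot: [-0.0, 0.767, 0.641, 0.0]
force: [0.3, -0.5, 0.9]
grip_width: 1.002
```

step_arm(plan="-9 0 -11 0 100; -9 0 -11 0 100; -9 0 -11 0 100; -9 0 -11 0 100; -9 0 -11 0 100")

```text
time_s: 13.1
eef_pos: [573.8, -130.8, 305.2]
ee_rot: [0.0, 0.768, 0.641, 0.0]
force: [0.1, -0.2, -0.6]
grip_width: 1.006
```

```bash
python3 - <<'E'
from h import *
_,p,R=tool();i=cams.camera_info('wrist');im,d=cams.capture('wrist');print(p)
cv2.imwrite('pics/w8.png',im[:,:,::-1])
C,uv=cloud(i,d);a=np.radians(79.75);ax=np.array([np.cos(a),np.sin(a)]);ay=np.array([-ax[1],ax[0]])
L=np.c_[(C[:,:2]-[590,-42.3])@ax,(C[:,:2]-[590,-42.3])@ay,C[:,2]]
col=im[uv[:,1],uv[:,0]].astype(int);org=(col[:,0]>1.8*col[:,2])&(col[:,0]>150)
for sx in(-1,1):
    q=L[org&(abs(L[:,0]-70*sx)<15)&(abs(L[:,1])<50)&(L[:,2]>60)&(L[:,2]<125)];print('jaw',sx,len(q),np.percentile(q,[1,50,99],axis=0).round(1).tolist())
b=L[(abs(L[:,0])<40)&(abs(L[:,1])<35)&(L[:,2]>88)&(L[:,2]<102)];print('block',cv2.minAreaRect(b[:,:2].astype(np.float32)),np.median(b[:,2]))
for x0,x1 in((-62,-42),(42,62),(-96,-79),(79,96)):
    q=L[(L[:,0]>x0)&(L[:,0]<x1)&(abs(L[:,1])<14)&(L[:,2]>65)&(L[:,2]<100)]; print('bar',x0,len(q),np.percentile(q[:,1],[2,98]).round(1) if len(q) else'',np.percentile(q[:,2],[50,90]).round(1) if len(q) else '')
# hole: points below in block
h=L[(np.hypot(L[:,0],L[:,1])<16)&(L[:,2]<80)];print('hole pts',len(h),h.mean(0) if len(h) else '')
E
```

```text
[ 573.83070851 -130.7551451   305.16053861]
jaw -1 78 [[-76.5, -29.9, 106.2], [-70.0, -25.7, 109.1], [-63.5, -20.5, 111.1]]
jaw 1 183 [[63.7, -29.9, 105.5], [70.4, -22.7, 109.4], [77.2, -15.5, 116.1]]
block ((0.14820480346679688, 1.4875316619873047), (78.32377624511719, 43.53046798706055), 0.8737071752548218) 94.9791212626855
bar -62 286 [-11.2  13.2] [85.5 87.6]
bar 42 373 [-11.5  13.6] [85.1 87.1]
bar -96 229 [-11.5  13.5] [85.5 87.6]
bar 79 334 [-12.4  13.3] [84.7 87. ]
hole pts 231 [ 3.04822595  1.42451647 20.70508381]
```

View pics/w8.png

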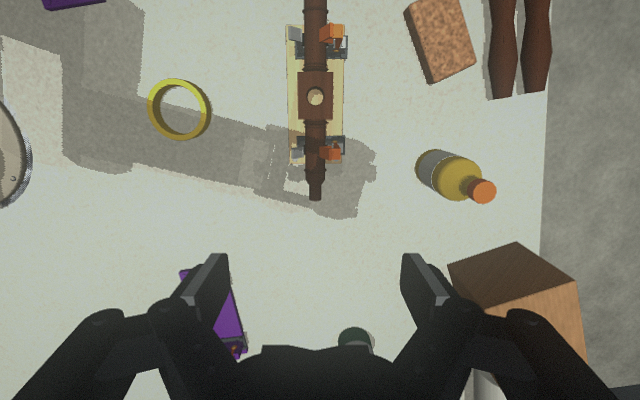

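The wrist view shows the stretcher in both forks, mortise (316,97), orange jaws over the bar at (331,32) and (331,153). Next, the borescope.

step_arm(plan="5 -2 0 0 100; 10 -5 0 0 100; 14 -7 0 0 100; 19 -9 0 0 100; 23.5 -11 0 0 100; 27.5 -13 0 0 100; 27.5 -13 0 0 100; 27.5 -13 0 0 100; 27.5 -13 0 0 100")

```text
time_s: 14.05
eef_pos: [494.6, 162.8, 304.5]
ee_rot: [-0.0, 0.767, 0.641, -0.001]
force: [0.0, 0.0, -0.3]
grip_width: 0.999
```

```bash
cat > sc.py <<'E'
from h import *
_,p,R=tool();i=cams.camera_info('wrist');im,d=cams.capture('wrist');print(p)
cv2.imwrite('pics/w9.png',im[:,:,::-1])
C,uv=cloud(i,d);T=(C-p)@R;c0=np.array([510,256.]);near=(np.hypot(*(C[:,:2]-c0).T)<70)&~((abs(T[:,1])>30)&(T[:,2]<-30))
H=C[:,2]
for lo,hi in((197,210),(184,197),(150,182),(132,140)):
    q=C[near&(H>lo)&(H<hi)&(np.hypot(*(C[:,:2]-c0).T)<32)]
    if len(q)>10:
        b=cv2.minEnclosingCircle(q[:,:2].astype(np.float32));print(lo,hi,len(q),'mean',q.mean(0).round(1),'ptp x',np.percentile(q[:,0],[1,99]).round(1),'y',np.percentile(q[:,1],[1,99]).round(1),'circ',np.round(b[0],1),round(b[1],1))
q=C[near&(H>124)&(H<133)];b=cv2.minAreaRect(q[:,:2].astype(np.float32));print('plate',b,np.median(q[:,2]))
r=spotter.regions_of('wrist','borescope')
for x in r[:2]: print(x['conf'],x['extent'])
E
python3 sc.py
```

```text
[494.60267027 162.80210098 304.49521762]
197 210 721 mean [509.2 255.8 203. ] ptp x [496.9 521.4] y [243.5 268.1] circ [509.2 255.9] 13.4
150 182 22 mean [508.7 244.3 176.5] ptp x [496.5 522.9] y [240.6 256.9] circ [509.9 253.3] 14.6
132 140 245 mean [510.  250.2 133.8] ptp x [479.8 540.7] y [226.3 285.9] circ [509.9 256.1] 31.8
plate ((509.1970520019531, 255.80227661132812), (98.29085540771484, 64.25123596191406), 34.25916290283203) 130.8918070256728
0.73 [314.4, 86.9, 34.2, 46.2]
```

View pics/w9.png

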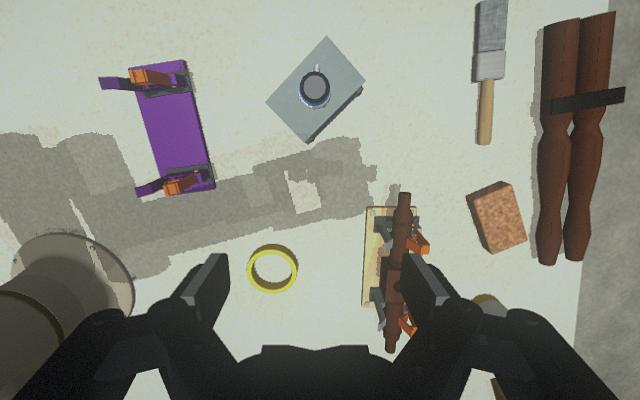

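Borescope eyecup at (315,87), stub pointing away from the robot arm's side at (317,67), clear of the fingers' closing direction. Going above it.

step_arm(plan="4.7 0 0 0 100; 9.4 -0.1 0 0 100; 9.4 -0.1 4 0 100; 9.4 -0.1 8 0 100; 9.4 -0.1 12 0 100; 9.4 -0.1 12.4 0 100; 9.4 -0.1 12.4 0 100; 9.4 -0.1 12.4 0 100")

```text
time_s: 14.95
eef_pos: [511.6, 255.7, 183.7]
ee_rot: [0.001, 0.767, 0.641, 0.002]
force: [0.2, -0.2, -0.2]
grip_width: 0.998
```

```bash
sed -i "s/^q=C\[near&(H>124).*//" sc.py; python3 sc.py; python3 -c "
from h import *
go([510,256,105.5],169.75)"
```

```text
[511.57407063 255.74610365 183.6680014 ]
197 210 1470 mean [509.6 257.6 202.8] ptp x [497.1 521.8] y [244.2 269.1] circ [509.5 256.3] 13.6
184 197 145 mean [511.5 265.7 189.3] ptp x [497.3 522.4] y [255.9 269.4] circ [509.  257.3] 14.2
150 182 548 mean [511.4 267.8 167.8] ptp x [495.7 524.3] y [257.2 271.2] circ [509.7 257.9] 14.9
132 140 410 mean [511.1 265.5 135.1] ptp x [481.5 538.1] y [241.6 282.9] circ [509.7 256.6] 31.7
0.97 [312.4, 219.3, 50.1, 88.4]
at [511.3 255.9 183.4] yawy -10.2 q6 0.44 shift cm [-0.03 -0.16  7.79] twist 0.0 (tool z down)
```

step_arm(plan="0.05 -0.1 2.5 0 100; 0.05 -0.1 5 0 100; 0.05 -0.1 7 0 100; 0.05 -0.1 7.8 0 100; 0.05 -0.1 7.8 0 100; 0.05 -0.1 7.8 0 100; 0.05 -0.1 7.8 0 70", grip_force=30)

```text
time_s: 15.75
eef_pos: [510.1, 256.8, 104.7]
ee_rot: [0.0, 0.767, 0.641, 0.001]
force: [-0.0, -0.7, 0.3]
grip_width: 0.855
```

step_arm(plan="0 0 0 0 55; 0 0 0 0 45; 0 0 0 0 35; 0 0 0 0 28; 0 0 0 0 22; 0 0 0 0 20; 0 0 0 0 20; 0 0 0 0 20", grip_force=40)

```text
time_s: 16.55
eef_pos: [509.8, 256.6, 103.8]
ee_rot: [0.0, 0.767, 0.641, 0.001]
force: [0.8, -0.6, 5.4]
grip_width: 0.337
```

```bash
python3 sc.py; python3 -c "
from h import *
go([510,256,305],169.75);print(readout.sense()['wrist_torque'])"
```

```text
[509.84816148 256.60226095 103.79280362]
197 210 3882 mean [509.8 265.  202.5] ptp x [485.8 535.5] y [254.8 277.2] circ [511.6 261.8] 29.7
184 197 2650 mean [512.6 266.3 190.7] ptp x [483.6 540.1] y [251.2 274.1] circ [510.7 260.7] 30.4
150 182 4390 mean [510.  266.3 168.2] ptp x [482.6 536.4] y [248.5 271.6] circ [509.5 263.2] 28.2
132 140 646 mean [510.9 269.4 135.5] ptp x [484.9 538.2] y [257.2 285.3] circ [510.2 264.2] 29.9
0.83 [313.1, 280.5, 77.4, 141.2]
at [509.8 256.6 103.8] yawy -10.2 q6 0.44 shift cm [ -0.05   0.05 -20.12] twist 0.0 (tool z down)
[-0.11724851 -0.22374417  0.00041658]
```

step_arm(plan="0 0 0 0 20; 0 0 -1 0 20; 0 0 -3 0 20; 0 0 -5 0 20; 0 0 -7 0 20; 0 0 -9 0 20; 0 0 -12 0 20; 0 0 -15 0 20; 0 0 -15 0 20; 0 0 -15 0 20", grip_force=60)

```text
time_s: 17.65
eef_pos: [508.9, 256.6, 252.6]
ee_rot: [-0.0, 0.767, 0.641, -0.001]
force: [0.0, 0.1, -3.8]
grip_width: 0.335
```

```bash
cat > ax.py <<'E'
from h import *
s,p,R=tool();print(p,s['force'],s['grip_width'])
i=cams.camera_info('wrist');im,d=cams.capture('wrist');C,uv=cloud(i,d);T=(C-p)@R
r=spotter.regions_of('wrist','borescope');print([(x['conf'],x['extent']) for x in r[:2]])
# eyecup top & barrel: closest things near tool axis, tool z -40..-120
for lo,hi in((-113,-103),(-103,-93),(-92,-62),(-62,-48),(-48,-35),(-35,0),(0,35),(35,75)):
    q=T[(abs(T[:,1])<22)&(abs(T[:,0])<40)&(T[:,2]>lo)&(T[:,2]<hi)]
    if len(q)>8: print(lo,hi,len(q),'x',np.percentile(q[:,0],[2,50,98]).round(1),'y',np.percentile(q[:,1],[2,50,98]).round(1))
np.savez('sc.npz',T=T,uv=uv,im=im)
E
python3 ax.py; python3 - <<'E'
from h import *
im,d=cams.capture('side');i=cams.camera_info('side');r=spotter.regions_of('side','borescope')
for x in r[:1]:
    P,_=cloud(i,d,x['pixels']);print(x['conf'],x['extent']);print(np.percentile(P,[2,50,98],axis=0).round())
    e=x['extent'];u,v=int(e[0]),int(e[1]);cv2.imwrite('pics/s2.png',cv2.resize(im[max(0,v-70):v+70,max(0,u-90):u+90,::-1],(720,560),interpolation=cv2.INTER_CUBIC))
E
```

```text
[508.93875746 256.55029812 252.61606028] [ 0.00882708  0.07098793 -3.81720918] 0.3354056831984847
[(0.91, [314.6, 272.0, 79.6, 155.7]), (0.58, [411.3, 320.1, 21.0, 110.9])]
-113 -103 1874 x [ 9.4 16.7 17.6] y [-21.4   5.9  21.5]
-103 -93 3289 x [-1.2  7.4 13. ] y [-19.   -1.3  19.2]
-92 -62 5018 x [-5.8 10.7 14.5] y [-21.2  -0.5  20.8]
-62 -48 1217 x [ 5.1 11.  14.6] y [-21.2  -0.4  21.2]
-48 -35 970 x [ 5.2 13.2 26.1] y [-19.9  -0.2  18.3]
-35 0 540 x [ 4.1 12.6 25.8] y [-16.7  -4.   13.7]
0 35 37 x [0.8 2.2 3.3] y [-5.  -4.  -2.7]
35 75 128 x [-0.5  2.6  3.4] y [-5.3 -2.   2.3]
0.72 [313.1, 188.3, 12.1, 63.0]
[[493. 254. 178.]
 [507. 267. 302.]
 [523. 277. 350.]]
```

step_arm(plan="-2 1 0 0 20; -6 3 0 0 20; -10 5 0 0 20; -14.5 7 0 0 20; -19 9 0 0 20; -23 11 0 0 20; -26.5 12.6 0 0 20; -28 13.3 0 0 20; -28 13.3 0 0 20; -28 13.3 0 0 20")

```text
time_s: 18.85
eef_pos: [590.4, -41.8, 252.8]
ee_rot: [-0.001, 0.767, 0.642, -0.0]
force: [0.2, -0.4, -1.9]
grip_width: 0.336
```

step_arm(plan="0 0 0 0 20; 0 0 0 0 20; 0 0 0 0 20")

```text
time_s: 19.15
eef_pos: [590.6, -41.7, 253.5]
ee_rot: [0.0, 0.767, 0.642, 0.0]
force: [-0.2, -0.9, -2.4]
grip_width: 0.338
```

```bash
python3 ax.py; python3 - <<'E'
from h import *
go([590.3,-42.5,215],169.75)
i=cams.camera_info('wrist');_,p,R=tool();f=np.load('sc.npz');T,uv,im=f['T'],f['uv'],f['im']
Hh=p[2]-T[:,2]
b=T[(Hh>90)&(Hh<100)&(abs(T[:,0])<45)&(abs(T[:,1])<35)];print('block top apparent',cv2.minAreaRect(b[:,:2].astype(np.float32)),np.percentile(b[:,0],[1,99]),np.percentile(b[:,1],[1,99]))
h=(Hh<85)&(np.hypot(T[:,0],T[:,1])<20);print('hole px',uv[h].min(0) if h.any() else 0,uv[h].max(0) if h.any() else 0,h.sum())
print('proj mortise',proj(i,[[590.3,-42.5,94]]),'proj tip',proj(i,[p+R@np.array([0,0,83.8])]))
cv2.imwrite('pics/w10.png',cv2.resize(im[90:330,180:460,::-1],(700,600),interpolation=cv2.INTER_CUBIC))
E
```

```text
[590.62111505 -41.7198584  253.46681672] [-0.20551054 -0.87866184 -2.42697411] 0.33807010112637775
[(0.82, [313.8, 270.4, 76.8, 158.1])]
-113 -103 1892 x [ 9.4 16.7 17.7] y [-21.4   6.2  21.3]
-103 -93 3296 x [-1.1  7.4 13.1] y [-19.1  -1.3  19.2]
-92 -62 5032 x [-5.4 10.7 14.4] y [-21.1  -0.5  20.8]
-62 -48 1199 x [ 5.1 11.  14.6] y [-21.2  -0.3  21.1]
-48 -35 977 x [ 5.  13.2 26.1] y [-19.9  -0.2  18.1]
-35 0 548 x [ 4.6 12.6 25.8] y [-16.7  -4.5  13.7]
0 35 37 x [0.7 2.3 3.1] y [-5.  -4.  -2.7]
35 75 130 x [-0.2  2.6  3.5] y [-5.2 -1.9  2.3]
at [590.6 -42.1 253.4] yawy -10.2 q6 -0.09 shift cm [-0.05 -0.03  3.84] twist 0.1 (tool z down)
block top apparent ((3.2938270568847656, -1.639059066772461), (61.9234619140625, 43.481197357177734), 0.9441934823989868) [-27.10221515  28.08323512] [-23.46496397  19.72592834]
hole px [306 167] [325 182] 227
proj mortise [[315.61009034 176.03694845]] proj tip [[316.16505427 193.49149366]]
```

View pics/w10.png

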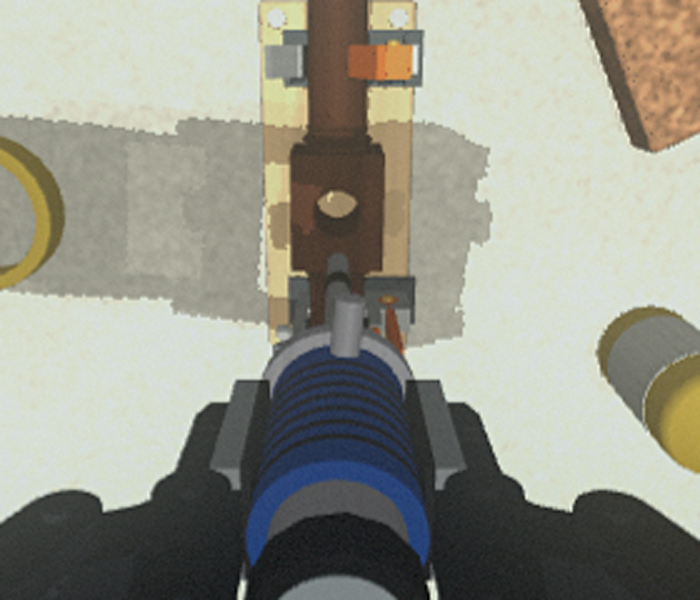

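The last view shows the shaft tip at crop (338,255) and the mortise at (337,205), well aligned sideways. I go down to just above the mouth and measure numerically.

step_arm(plan="0.1 0 1.5 0 20; 0.1 -0.03 3 0 20; 0.1 -0.03 4.5 0 20; 0.1 -0.03 5.8 0 20; 0.1 -0.03 5.8 0 20; 0.1 -0.03 5.8 0 20; 0.1 -0.03 5.8 0 20")

```text
time_s: 19.95
eef_pos: [591.0, -41.6, 196.3]
ee_rot: [0.001, 0.767, 0.641, 0.0]
force: [-0.4, -0.3, -3.5]
grip_width: 0.336
```

```bash
python3 ax.py|head -1; python3 - <<'E'
from h import *
i=cams.camera_info('wrist');_,p,R=tool();f=np.load('sc.npz');T,uv,im=f['T'],f['uv'],f['im'];Hh=p[2]-T[:,2]
b=T[(Hh>90)&(Hh<100)&(abs(T[:,0])<27)&(abs(T[:,1])<35)];print('block y edges',np.percentile(b[:,1],[.5,99.5]))
b=T[(Hh>92)&(Hh<100)&(abs(T[:,0])<45)&(abs(T[:,1])>15)&(abs(T[:,1])<21)];print('block x edges',np.percentile(b[:,0],[.5,99.5]))
s=(np.hypot(T[:,0],T[:,1])<12)&(T[:,2]>10)&(Hh>103)
for lo in range(10,100,10):
    q=T[s&(T[:,2]>=lo)&(T[:,2]<lo+10)]
    if len(q)>8:
        c=uv[s&(T[:,2]>=lo)&(T[:,2]<lo+10)]; print(lo,len(q),'x med/max',np.median(q[:,0]).round(2),np.percentile(q[:,0],95).round(2),'y',np.percentile(q[:,1],[3,97]).round(2),'mid',q[:,1][abs(q[:,0]-q[:,0].max())<2].mean().round(2),'px cols',c[:,0].min(),c[:,0].max(),'rows',c[:,1].min(),c[:,1].max())
print('pred tip far edge',proj(i,[p+R@np.array([4,0,83.8])]),proj(i,[p+R@np.array([0,0,83.8])]))
g=cv2.cvtColor(im,cv2.COLOR_RGB2GRAY);print('rows under col 312..318 ');
for v in range(165,240,3): print(v,g[v,296:336:2].tolist())
E
```

```text
[590.97532393 -41.61903825 196.26141287] [-0.42717654 -0.29241231 -3.50572441] 0.33624413003684345
block y edges [-24.25049015  19.49294859]
block x edges [-27.90042494  28.20799288]
10 12 x med/max 2.23 2.83 y [-4.75 -3.27] mid -3.9 px cols 310 312 rows 215 219
20 16 x med/max 2.32 3.05 y [-4.9  -2.64] mid -3.59 px cols 310 313 rows 210 216
30 25 x med/max 2.69 3.12 y [-5.05 -0.14] mid -2.66 px cols 310 317 rows 206 212
40 41 x med/max 2.61 3.2 y [-5.22  2.1 ] mid -1.46 px cols 310 319 rows 202 208
50 32 x med/max 2.99 3.41 y [-5.32  2.21] mid -1.61 px cols 310 319 rows 198 203
60 28 x med/max 2.43 3.11 y [-4.65  2.4 ] mid -1.69 px cols 311 319 rows 195 200
70 25 x med/max 2.59 3.09 y [-4.72  1.87] mid -1.37 px cols 311 319 rows 192 198
pred tip far edge [[316.16859315 189.34534793]] [[316.15988579 193.47957103]]
rows under col 312..318 
165 [66, 64, 68, 64, 65, 65, 63, 67, 66, 65, 62, 64, 63, 59, 64, 61, 65, 66, 64, 68]
168 [65, 61, 64, 66, 63, 63, 65, 63, 62, 67, 63, 64, 63, 63, 56, 63, 63, 68, 67, 60]
171 [81, 80, 65, 74, 58, 60, 63, 62, 62, 65, 63, 66, 60, 65, 58, 68, 64, 68, 65
[... 1266 characters left out ...]
06, 125, 130, 137, 124, 111, 54, 70, 76, 76, 72]
219 [88, 91, 89, 54, 55, 59, 56, 82, 83, 111, 121, 131, 140, 125, 112, 49, 75, 76, 77, 70]
222 [88, 86, 87, 90, 91, 90, 98, 98, 96, 113, 125, 134, 132, 121, 96, 89, 88, 86, 85, 84]
225 [84, 83, 105, 121, 141, 139, 139, 137, 106, 115, 124, 135, 135, 116, 110, 144, 119, 98, 90, 84]
228 [115, 138, 141, 137, 142, 133, 129, 83, 97, 120, 126, 139, 132, 114, 129, 144, 140, 141, 142, 116]
231 [133, 143, 130, 53, 54, 58, 52, 56, 80, 118, 131, 140, 127, 114, 56, 55, 64, 132, 141, 141]
234 [107, 56, 59, 55, 61, 57, 54, 45, 50, 45, 44, 45, 53, 53, 50, 57, 56, 53, 50, 134]
237 [58, 57, 51, 44, 53, 57, 59, 56, 54, 57, 54, 53, 52, 56, 57, 46, 47, 53, 55, 57]
```

step_arm(plan="0.09 -0.06 0 0 20; 0.09 -0.06 0.5 0 20; 0.09 -0.06 1.5 0 20; 0.09 -0.06 2.5 0 20; 0.09 -0.06 3.5 0 20; 0.09 -0.06 4.5 0 20; 0.09 -0.06 4.5 0 20; 0.09 -0.06 4.5 0 20; 0.09 -0.06 4.5 0 20")

```text
time_s: 20.95
eef_pos: [590.4, -40.6, 150.8]
ee_rot: [0.0, 0.767, 0.641, 0.0]
force: [-0.1, 0.2, -2.0]
grip_width: 0.335
```

```bash
cat > ck.py <<'E'
from h import *
s,p,R=tool();i=cams.camera_info('wrist');im,d=cams.capture('wrist');C,uv=cloud(i,d);T=(C-p)@R;Hh=C[:,2]
print(p.round(1),s['force'].round(1) if hasattr(s['force'],'round') else s['force'],R[:,2].round(4),s['wrist_torque'])
b=T[(Hh>90)&(Hh<100)&(T[:,0]>8)&(T[:,0]<27)&(abs(T[:,1])<35)];print('block y',np.percentile(b[:,1],[.5,99.5]).round(2),'top z',np.median(C[(Hh>90)&(Hh<100)&(T[:,0]>12)&(T[:,0]<27)&(abs(T[:,1])<15)][:,2]))
b=T[(Hh>92)&(Hh<100)&(abs(T[:,0])<45)&(abs(T[:,1])>13)&(abs(T[:,1])<19)];print('block x',np.percentile(b[:,0],[.5,99.5]).round(2))
sh=(np.hypot(T[:,0]+1,T[:,1]+1.5)<6)&(T[:,2]>5)&(Hh>97)
for lo in range(5,90,10):
    m=sh&(T[:,2]>=lo)&(T[:,2]<lo+10);q=T[m]
    if len(q)>6: print(lo,len(q),'x95',np.percentile(q[:,0],95).round(2),'y',np.percentile(q[:,1],[3,97]).round(2),'cols',uv[m][:,0].min(),uv[m][:,0].max())
# rim: first low/dark around
m=(Hh<88)&(np.hypot(T[:,0],T[:,1]+2)<25)&(abs(T[:,0])<14); print('in-bore pts',m.sum(),uv[m].min(0),uv[m].max(0))
top=(Hh>91)&(Hh<98)&(np.hypot(T[:,0],T[:,1]+2)<21)
if top.sum()>50:
    from scipy.optimize import least_squares
    q=T[top][:,:2]; 
    # largest empty circle on the visible top
    best=max(((np.hypot(*(q-np.array([x,y])).T).min(),x,y) for x in np.arange(-4,5,.25) for y in np.arange(-6,3,.25)));print('empty circle r,x,y',best)
E
python3 ck.py
```

```text
[590.4 -40.6 150.8] [-0.1  0.2 -2. ] [ 9.e-04 -2.e-04 -1.e+00] [ 0.02178695 -0.07818826  0.0215981 ]
block y [-23.3   20.41] top z 95.08229753266771
block x [-21.    27.32]
15 12 x95 2.85 y [-4.79 -2.84] cols 310 313
25 20 x95 2.95 y [-4.97 -2.63] cols 310 313
35 32 x95 3.2 y [-5.11  2.06] cols 310 319
45 38 x95 3.26 y [-5.21  2.15] cols 310 319
in-bore pts 215 [302 191] [327 211]
empty circle r,x,y (np.float64(6.2279736040769285), np.float64(-4.0), np.float64(-1.25))
```

step_arm(plan="0 0 0.6 0 20; 0 0 1.3 0 20; 0 0 2 0 20; 0 0 2.5 0 20; 0 0 2.5 0 20; 0 0 2.5 0 20; 0 0 2.5 0 20; 0 0 2.5 0 20")

```text
time_s: 21.8
eef_pos: [590.3, -40.6, 125.6]
ee_rot: [0.0, 0.767, 0.641, 0.0]
force: [0.7, -0.2, -2.7]
grip_width: 0.335
```

```bash
python3 ck.py; python3 - <<'E'
from h import *
f=np.load('sc.npz');T,uv,im=f['T'],f['uv'],f['im'].astype(int);g=im.sum(2)/3
# frame at TCP 196.3: profile down the shaft with tool z per pixel row
D={(u,v):t for (u,v),t in zip(map(tuple,uv),T)}
for v in range(190,210): 
    t=[D[(u,v)] for u in(313,314,315,316) if (u,v) in D]; print(v,g[v,313:317].round(),np.median([x[2] for x in t]).round(1) if t else None, end=' | ')
# flange: top surface ring z
m=(T[:,2]>-45)&(T[:,2]<-20)&(np.hypot(T[:,0],T[:,1]+1.3)<19.5)&(np.hypot(T[:,0],T[:,1]+1.3)>16)&(abs(T[:,1])<16)
print();print('flange top tool z',np.percentile(T[m][:,2],[5,25,50,75,95]).round(1),m.sum(),'exp -31.2')
m=(T[:,0]>21)&(T[:,0]<30)&(abs(T[:,1])<8)&(abs(T[:,2]+35)<15);print('stub top z',np.percentile(T[m][:,2],[5,50]).round(1),m.sum(),'exp top -37.9')
E
```

```text
[590.3 -40.6 125.6] [ 0.7 -0.2 -2.7] [ 5.e-04 -1.e-04 -1.e+00] [ 0.00149163 -0.04147366  0.01425603]
block y [-22.91  20.49] top z 95.04889527374067
block x [-12.47  27.47]
5 7 x95 2.81 y [-4.7  -3.26] cols 310 312
15 15 x95 3.22 y [-4.85 -2.63] cols 310 313
in-bore pts 221 [301 200] [328 220]
empty circle r,x,y (np.float64(7.290528325157103), np.float64(-4.0), np.float64(0.75))
190 [48. 51. 52. 51.] 135.4 | 191 [65. 69. 76. 66.] 130.8 | 192 [82. 88. 83. 87.] 78.8 | 193 [81. 81. 85. 86.] 75.9 | 194 [84. 80. 80. 82.] 72.3 | 195 [78. 82. 80. 79.] 69.5 | 196 [82. 81. 81. 84.] 65.5 | 197 [82. 80. 83. 79.] 62.9 | 198 [77. 61. 67. 62.] 59.8 | 199 [44. 41. 48. 40.] 55.5 | 200 [46. 46. 45. 48.] 53.4 | 201 [43. 44. 47. 46.] 50.3 | 202 [59. 60. 65. 62.] 47.7 | 203 [81. 83. 87. 83.] 46.4 | 204 [83. 82. 82. 78.] 44.0 | 205 [80. 82. 87. 83.] 41.0 | 206 [80. 81. 80. 82.] 38.4 | 207 [84. 84. 84. 88.] 35.6 | 208 [81. 86. 88. 86.] -34.1 | 209 [80. 95. 93. 87.] -36.1 | 
flange top tool z [-40.4 -35.7 -31.9 -30.2 -27.6] 366 exp -31.2
stub top z [-39.2 -38. ] 153 exp top -37.9
```

```bash
python3 - <<'E'
from h import *
from rig import workorder
p,d=cams.capture('top');i=cams.camera_info('top')
for t in('glue','spray','wax','tape','sander','brush','hammer'):
    r=spotter.regions_of('top',t)
    if r: print(t,round(r[0]['conf'],2),np.median(cloud(i,d,r[0]['pixels'])[0],0).round())
s=readout.sense();print(s['time_s'],s['force'],np.abs(s['dq']).max(),s['grip_width'])
print(workorder.finish_job())
E
```

```text
glue 0.51 [ 747. -173.  102.]
spray 0.73 [ 574. -490.  162.]
wax 0.81 [384. 540.  43.]
sander 0.93 [778.  16.  31.]
brush 0.71 [765. 261.  17.]
hammer 0.84 [585. 565.  22.]
22.25 [-0.78645626 -0.4854807  -2.63133918] 0.0020190559303605474 0.3393382423567246
the job is handed in; nothing more can be done
None
```

The stretcher is pressed home in the plywood cradle and released, and the borescope is held still in its mortise. The job was handed in at 22.3 s of the 66 s allowed.

**Stretcher:** On the final press the wrist read 19 N upwards. After release, the top of the bar read about 86 mm next to both forks, which is the seated height. Both jaws were back over the bar, in the position they had when closed.

**Borescope:** The shaft axis is within about 0.5 mm of the bore centre by the wrist camera, and the tool axis is vertical to within 0.001 rad. The lens band is within about 1 mm of mid-mortise. The wrist read only the instrument's weight, with no sign that the shaft touched the wood.

**Things that disagreed or failed:**
- **Fingertips:** The real fingertips sit about 37 mm behind the stated TCP. Because of this, my first grasp closed on top of the block instead of around it, pressing with about 19 N. I lifted, re-measured from the depth image and gripped it properly. The stretcher did not shift.
- **Wrist camera:** It showed a sideways offset of about 1.4 mm. I placed parts relative to each other in the same picture to cancel it.
- **Bystanders:** In the final top view the glue, spray can and wax jar had not moved. The sander's median was 7 mm off and the hammer's about 15 mm. The arm never went near either, so I take these as differences in what the network picked out. The brush had no earlier top-view reading, but its final one is close to where the side camera saw it. The tape was not detected in that last picture, so it is unchecked.

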